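# Shut the gas and unbolt the dry box

### The arm

A 6-joint arm with a two-finger parallel gripper is mounted at the origin on the work surface. World frame = base frame: x ahead of the robot, y to its left, z up, the work surface at z = 0. Lengths are in mm, angles in rad, forces in N, time in s.
With the tool pointing down it reaches from about 350 to 975 mm from the base axis. Payload 4.9 kg.
Tool frame: the origin (TCP) lies midway between the tips of the shut fingers; the grasp point (between the pads) lies 19 mm behind it; z points along the fingers, y is the line along which they close (so a half turn about z gives the same grasp; the last joint's range is limited). The gripper opens to 85 mm and grips with 20 to 120 N. Pads are 22 mm wide; open, the fingers measure 114 mm over their backs; the gripper's body (76 mm by 85 mm) begins 54 mm behind the grasp point. The pads swing forward as they close: fully open they stand 13 mm farther back than shut.
Start: joints at [-1.397, 0.053, 1.613, -0, 1.476, -0.119], TCP at [180.391, -598.382, 231.304] pointing down, gripper open.
Joint ranges: [-3.01, 3.01], [-1.01, 2.22], [0.06, 2.58], [-1.02, 4.17], [0.09, 2.62], [-3.14, 3.14]. Speed limits (rad/s): [2.57, 2.57, 3.14, 3.14, 3.14, 3.14].

### API

Orientations are given as a unit quaternion [x, y, z, w].
In Python, from station import manip gives the robot as it stands.
- The arm moves only by the shell command python3 -m jog 'ROWS'. ROWS is JSON, a list of rows, each a list of 7 numbers: the shift along the world's x, y, z as a fraction of full scale, then the turn, a rotation vector about the world's x, y, z as a fraction of full scale, then the opening, from 0 (shut) to 1 (fully open). A call has 1 to 20 rows; each row shifts and turns the commanded pose from where the row before left it; what a row does not reach is not made up. Full scale, the value 1, is 50 cm for a shift and 30 degrees for a turn. A row lasts 1/8 s, in which the tool goes at most 62.5 mm and 10.7 degrees, less where a joint would pass 70% of its speed; a pose out of reach is approached as far as the arm can. A call with a number of a shift or a turn outside -1 to 1 is refused whole. A call with a gripper value outside its range is refused whole. The fingers move at their own pace and stop on an object; the grip force is fixed at half the most. Time passes only in rows, so rows that do not move let the fingers close. It gives the time, the measured TCP pose, the force, the opening and the grip force at its end, in the units of the state.
- manip.get_obs(): the state, without advancing time (a new reading comes with each control period).
- manip.snapshot(name): name is "scene" or "top" or "wrist"; returns a dict with "pixels" (400x640x3 uint8, blue, green, red), "fx", "fy", "cx", "cy" (pixels), "dist_coeffs" ([k1, k2, p1, p2, k3] as OpenCV has them; the pictures are not rectified), "pose" (4x4, takes a point from camera to world coordinates). Camera axes: x right, y up, looking along -z (the intrinsics and any distortion apply to the point x, -y, -z); pixel columns grow to the right and rows downward; lengths in mm; the calibration is good to about 2 mm. A picture is of the moment at which its call begins. There is no depth.
- manip.job_done(): hands the job in; it is judged then, once.
The state is a dict: "t": time; "joints": joint angles; "joint_vel": joint speeds; "effort": joint torques, N m; "tcp_pos": TCP position; "tcp_rot": TCP orientation; "ft_force": force on the tool from outside, world axes, zero at the start; "torque": the same for the moment, N m; "opening": opening from 0.0 (shut) to 1.0 (fully open); "grip_force": force on a finger pad.
Only numpy, scipy, OpenCV 4.12 (cv2) and the standard library are available. Lean on these libraries where they do the work, as an engineer would, in place of code of your own. Each camera call takes 0.05 s, during which the arm holds its last target. There are 200 camera calls.

### The job

The purge of the dry box is finished, so get it ready to open. First shut the gas cock on the bench turret by swinging its lever a quarter turn until it stops, and only then draw the bolt on the side of the box: lift its handle out of the notch, slide the bolt all the way back and lay the handle down in the other notch. Leave the sensor on the lid, the small bottle and the carton where they stand.

Things in the scene. Friction and masses are not known exactly. Their poses are not given: they have to be found in the camera images.
- dry_box: White metal dry box fixed to the bench. Origin: centre of its footprint at bench height; -x is its bolt side (to the robot's right, +-20 deg), +y points to the robot, z up. Foot plate x -120 to 120, y -145 to 145, 6 thick (mm). Chamber x -50 to 110, y -120 to 120; aluminium lid, top z 114. Block that carries the bolt: x -94 to -50, y -110 to 110, top z 100.
- bolt_line (a point): Fixed point on the bolt's axis, at the shut handle: dry_box x -80, y -30, z 115 mm. The axis runs along dry_box y. Rod 15 mm thick, in two straps (26 x 14 mm, top z 130) at dry_box y -70 and +70; the lid's keeper is at y -112 to -96, x -94 to -44, top z 132 mm. The rod's tail end reaches y +90 when shut, +150 when drawn.
- notch_drawn (a point): Second notch, middle, on the bolt's axis height: dry_box x -98, y 30, z 115 mm. Both notches are open at the top, 17 mm wide and 17 deep (floor z 108), in an upright steel plate on the block's outer face (-x): x -102 to -94, y -55 to 55, top z 125 mm. Shut notch at y -30. Outside and below the plate all is free down to the foot plate.
- bolt (a joint): How far the bolt is drawn, along dry_box +y (to the robot): 0 = shut, 0.060 m = fully drawn (stop). Starts up to 3 mm drawn. About 2.5 N of friction plus 4 N s/m damping; stays where left. Moves only a few mm while the handle lies in a notch.
- bolt_handle (a joint): Lift angle of the bolt's handle about the bolt's axis: 0 = level in a notch, pointing to dry_box -x; grows as its end rises; stop at 1.4 rad, almost upright. From about 0.9 rad it clears the plate between the notches; there it rests on it. Stiff, about 0.035 N m of friction: it stays where left and must be pressed down (1 to 2 N at the ball). Starts at 0 to 0.15.
- handle_ball (a point): Centre of the steel ball (20 mm diameter) at the end of the bolt's handle, 55 mm from the bolt's axis. The handle is a straight round stem of 9 mm diameter, square to the bolt.
- gas_turret: Gas turret fixed to the bench, left or right of the box. Origin on its column's axis at bench height, z up. Flange 72 mm diameter, grey column, brass valve body (46 x 36 mm, z 86 to 118), brass hose nozzle along the turret's -x, reaching 70 mm from the axis, centre z 102, radius 10.5 mm. The lever turns about the column's axis.
- gas_valve (a joint): Turn of the cock's lever, a flat steel bar 14 mm wide (20 at the last 12 mm, to the eye only), z 130 to 138 mm, reaching 88 mm from the turret's axis. 0 = open, over the nozzle (turret -x); grows clockwise seen from above; 1.571 rad = shut, hard stop, square to the nozzle (turret +y). Starts at 0 to 0.35. About 0.2 N m of friction; stays where left.
- lever_end (a point): Point in the middle of the lever's width and thickness (z 134 mm), 85 mm out from the turret's axis.
- sensor: Bystander: finned aluminium and black sensor head, 80 mm in diameter, 66 mm high, standing loose on the lid. Origin: centre of its underside.
- adhesive: Bystander: small amber bottle, 32 mm in diameter, 85 mm high, loose on the bench beside the bolt side of the box. Origin: centre of its underside.
- carton: Bystander: plain white carton, 130 (x) x 100 (y) x 75 mm high, loose on the bench on the side away from the turret. Origin: centre of its underside.
Not all that is in view belongs to the job. Leave any blue or red look-alike of the gas_turret alone.

How it is judged (in metres and radians):
On the way, in this order (a step that is already met when the one before it is completed fails the run):
1. the gas cock is shut, its lever against the stop (value of joint gas_valve above 1.47 rad), for 0.2 s.
2. the bolt's handle is lifted out of its notch (value of joint bolt_handle above 0.75 rad), for 0.1 s.
3. the bolt is drawn all the way back (value of joint bolt above 0.054 m), for 0.2 s.
At the end, for the whole second after the job is handed in: The gas cock is shut (lever within 0.1 rad of its stop), the bolt is drawn by at least 54 of its 60 mm, and its handle lies in the second notch, within 0.2 rad of level (value of joint gas_valve above 1.47 rad and value of joint bolt above 0.054 m and value of joint bolt_handle below 0.2 rad); the robot touches nothing.
It fails at once if the sensor is shifted by more than 30 mm or tipped (distance of sensor from where it was at the start of the episode above 0.03 m or angle between sensor's own z axis and vertical above 0.4 rad).
It fails at once if the adhesive is shifted by more than 30 mm or tipped (distance of adhesive from where it was at the start of the episode above 0.03 m or angle between adhesive's own z axis and vertical above 0.4 rad).
It fails at once if the carton is shifted by more than 30 mm or tipped (distance of carton from where it was at the start of the episode above 0.03 m or angle between carton's own z axis and vertical above 0.4 rad).
It fails at once if the bolt is drawn while the gas is still on (value of joint bolt above 0.015 m and value of joint gas_valve below 1.3 rad).
It also fails if it takes over 59 s, if anything falls off the work surface, if the arm or the gripper's body presses on something with over 40 N, if the wrist force passes 120 N, or if a joint passes its speed limit or range.

## Working session

There is one attempt and no reset: what is moved stays moved. The work goes in short steps, Python scripts to look and compute and a shell command to move; the robot and the scene stay as the last step left them, time stands still between calls to the robot, and variables do not carry over. Pictures are saved under pics/ and viewed, at most 10 in all, crops included, and the job is handed in when it is done.

```bash
mkdir -p pics; ls
cat > h.py <<'E'
import numpy as np, cv2
from station import manip
def snap(n,f=None):
    s=manip.snapshot(n); s['pixels']=np.array(s['pixels'],np.uint8)
    if f: cv2.imwrite('pics/'+f,s['pixels'])
    return s
def ray(s,uv):
    K=np.array([[s['fx'],0,s['cx']],[0,s['fy'],s['cy']],[0,0,1.]])
    p=cv2.undistortPoints(np.array([[uv]],float),K,np.array(s['dist_coeffs'],float))[0,0]
    T=np.array(s['pose']); d=T[:3,:3]@np.array([p[0],-p[1],-1]); return T[:3,3],d/np.linalg.norm(d)
def plane(s,uv,z):
    o,d=ray(s,uv); return o+d*(z-o[2])/d[2]
def tri(L):
    A=np.zeros((3,3));b=np.zeros(3)
    for s,uv in L:
        o,d=ray(s,uv);P=np.eye(3)-np.outer(d,d);A+=P;b+=P@o
    x=np.linalg.solve(A,b)
    return x,[round(float(np.linalg.norm((np.eye(3)-np.outer(d,d))@(x-o))),1) for o,d in (ray(s,uv) for s,uv in L)]
def proj(s,P):
    K=np.array([[s['fx'],0,s['cx']],[0,s['fy'],s['cy']],[0,0,1.]])
    T=np.array(s['pose']);c=(np.array(P,float).reshape(-1,3)-T[:3,3])@T[:3,:3]
    c=c*[1,-1,-1]
    return cv2.projectPoints(c,np.zeros(3),np.zeros(3),K,np.array(s['dist_coeffs'],float))[0][:,0]
def save(s,f):
    import pickle; pickle.dump(s,open(f,'wb'))
E
python3 - <<'E'
from h import *
for n in ('scene','top','wrist'):
    s=snap(n,n+'0.png'); save(s,n+'0.pkl'); print(n,s['fx'],s['cx'],s['dist_coeffs'],np.round(s['pose'],2).tolist())
a=[cv2.imread(f'pics/{n}0.png') for n in ('scene','top')]
E
```

```text
pics
scene 477.0345625451681 319.6333308581032 [0.04832299 0.         0.         0.         0.        ] [[0.4, -0.71, 0.58, 1223.96], [0.92, 0.3, -0.26, -334.58], [0.01, 0.64, 0.77, 1005.97], [0.0, 0.0, 0.0, 1.0]]
top 437.1679835442621 316.7766260705421 [-0.08118799  0.          0.          0.          0.        ] [[0.0, 0.99, -0.14, 345.03], [-1.0, -0.0, -0.02, -34.98], [-0.02, 0.14, 0.99, 1476.32], [0.0, 0.0, 0.0, 1.0]]
wrist 333.84143935965676 316.7396776901015 [-0.04845296  0.          0.          0.          0.        ] [[0.29, 0.92, 0.25, 244.92], [-0.96, 0.28, 0.07, -577.79], [-0.0, -0.26, 0.96, 372.33], [0.0, 0.0, 0.0, 1.0]]
```

View pics/scene0.png

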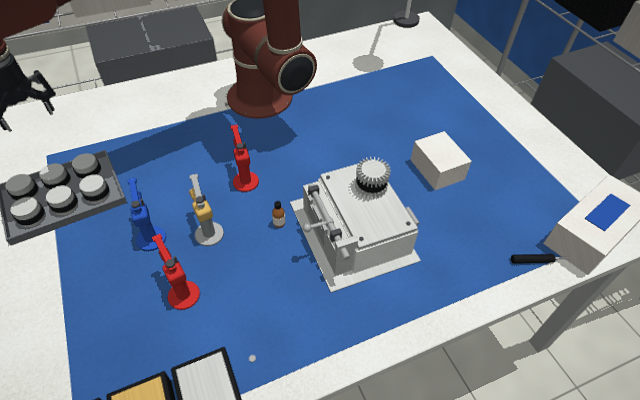

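View pics/top0.png

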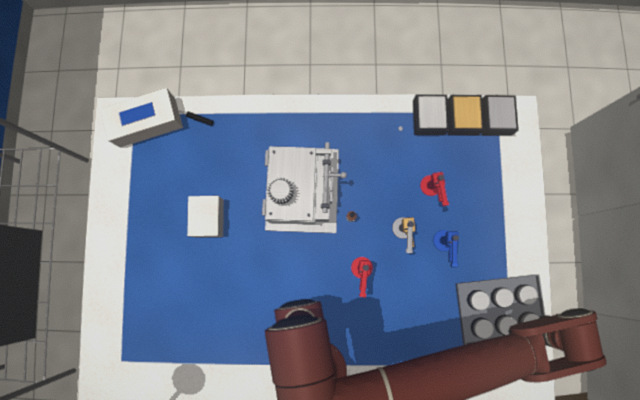

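Scene: the brass and grey turret is at (205,215), with red ones at (243,165) and (178,280) and a blue one at (145,215). The box is at (365,225) with its bolt at about (325,215), the bottle at (279,212) and the carton at (440,160). 
Top: the brass turret is at (405,230), red at (437,188) and (362,270), blue at (447,245). The bolt's ball is at about (345,180). 
The grey column with the brass body fits the description, because the red and blue ones are look-alikes. I'll confirm this in one enlarged crop.

Run:
```python
from h import *
a=cv2.imread('pics/scene0.png');b=cv2.imread('pics/top0.png')
c=lambda im,x,y,w,h,k:cv2.resize(im[y:y+h,x:x+w],None,fx=k,fy=k,interpolation=cv2.INTER_CUBIC)
A=c(a,170,160,80,100,3.75)   # 300x375
B=c(a,280,155,100,75,5)      # 500x375
C=c(b,380,205,60,56,4); D=c(b,310,130,90,56,4)
top=np.hstack([A[:375],B]); bot=np.hstack([C,D]); bot=np.pad(bot,((0,0),(0,800-bot.shape[1]),(0,0)))
cv2.imwrite('pics/crop1.png',np.vstack([top,bot])); print(np.vstack([top,bot]).shape)
```

```text
(599, 800, 3)
```

View pics/crop1.png

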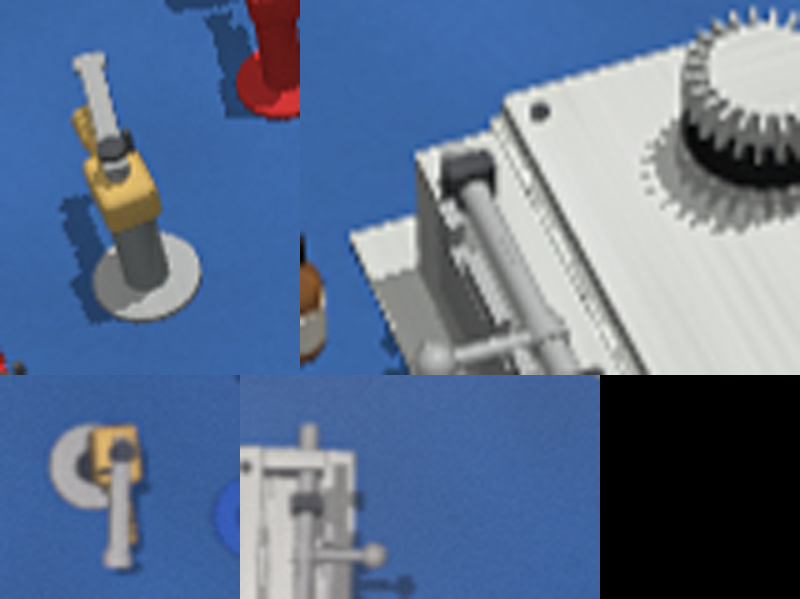

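The crop confirms it: the turret has a grey column, a brass body and nozzle, and a steel lever that ends in an eye at scene (193.7,175.5) and top (409.5,252.7). The bolt's ball is at scene (307,226.6) and top (343.7,175). Next I'll triangulate these and hold them against the known sizes.

Run:
```python
from h import *
import pickle
from scipy.spatial.transform import Rotation as R
S=pickle.load(open('scene0.pkl','rb'));T=pickle.load(open('top0.pkl','rb'))
P=lambda n,a,b:print(n,*[np.round(q,1).tolist() for q in tri([(S,a),(T,b)])])
P('lever tip',(193.7,175.5),(409.5,252.7))
P('boss',(200.9,199.5),(410.5,223.7))
P('flange',(209.2,234.1),(402,228)); print(plane(S,(209.2,234.1),5),plane(T,(402,228),5))
P('ball',(307,226.6),(343.7,175))
P('far strap top',(280+168/5,155+160/5),(310+67/4,130+125/4))
o=manip.get_obs(); print(o['t'],np.round(R.from_quat(o['tcp_rot']).as_matrix(),3).tolist(),o['ft_force'],o['opening'])
# foot plate & carton white blobs, bottle, sensor dark in top
hsv=cv2.cvtColor(T['pixels'],cv2.COLOR_BGR2HSV)
m=((hsv[...,1]<70)&(hsv[...,2]>110)).astype(np.uint8)
for c in cv2.findContours(m,cv2.RETR_EXTERNAL,2)[0]:
    x,y,w,h=cv2.boundingRect(c)
    if cv2.contourArea(c)>60 and 170<x<460 and 120<y<290 and w<150: print((x,y,w,h),cv2.contourArea(c),np.round(cv2.boxPoints(cv2.minAreaRect(c)),1).tolist(),cv2.minAreaRect(c)[2])
```

```text
lever tip [382.5, -293.4, 128.7] [1.9, 1.9]
boss [471.0, -297.1, 137.2] [1.8, 1.8]
flange [469.1, -298.2, -4.7] [0.7, 0.7]
[ 476.18141987 -299.1474665     5.        ] [ 468.47380218 -295.81485773    5.        ]
ball [627.8, -94.2, 118.4] [1.4, 1.4]
far strap top [633.8, -59.0, 251.2] [18.8, 18.8]
0.15 [[0.957, 0.289, -0.0], [0.289, -0.957, 0.002], [0.0, -0.002, -1.0]] [-0.18286716 -0.12966085 -0.08413249] 1.001726824098776
(392, 217, 22, 36) 277.0 [[392.0, 217.0], [413.0, 217.0], [413.0, 252.0], [392.0, 252.0]] 90.0
(187, 195, 33, 42) 1209.5 [[186.6999969482422, 235.89999389648438], [187.8000030517578, 194.3000030517578], [219.10000610351562, 195.10000610351562], [217.89999389648438, 236.8000030517578]] 1.5911403894424438
(262, 142, 85, 91) 6045.0 [[261.0, 230.10000610351562], [264.3999938964844, 139.60000610351562], [347.20001220703125, 142.6999969482422], [343.79998779296875, 233.1999969482422]] 2.12109637260437
```

The lever measures 88.5 mm from its axis at (471,-297.5), at z about 129 to 137, and the ball is at z 118. Both fit the text. The lever has to swing toward +y, so I'll come down on its -y side with the fingers shut.

```bash
python3 -m jog '[[0.072,0.083,0,0,0,0,0],[0.072,0.083,0,0,0,0,0],[0.072,0.083,0,0,0,0,0],[0.072,0.083,0,0,0,0,0],[0.072,0.083,0,0,0,0,0],[0.072,0.083,0,0,0,0,0],[0,0,-0.05,0,0,0,0],[0,0,-0.05,0,0,0,0],[0,0,-0.05,0,0,0,0],[0,0,-0.05,0,0,0,0],[0,0,0,0,0,0,0]]'
python3 - <<'E'
from h import *
s=snap('wrist','w1.png');save(s,'w1.pkl');o=manip.get_obs();print(o['tcp_pos'],o['ft_force'])
E
```

```text
t: 1.52
tcp_pos: [395.1, -347.8, 128.6]
tcp_rot: [0.989, 0.146, -0.002, -0.002]
ft_force: [-0.5, 0.4, -0.4]
opening: -0.001
grip_force: 0.0
[ 395.8703698  -348.76215258  130.41120641] [ 0.1497141 -0.5745304  0.2499919]
```

View pics/w1.png

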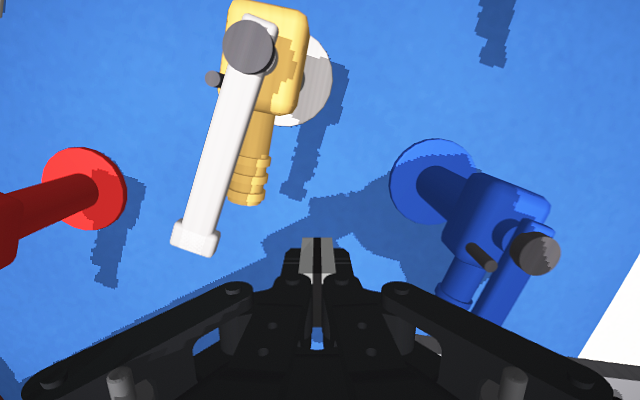

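The wrist view shows the lever's eye at (194,243), its boss at (248,46), the brass nozzle to the right of the lever, and the fingers on the nozzle side with clear space. I'll lower 8 mm and push along the arc.

```bash
python3 - <<'E'
from h import *
import pickle
s=pickle.load(open('w1.pkl','rb'));print(plane(s,(194,243),134),plane(s,(248,46),142),plane(s,(245,195),102))
E
python3 -m jog '[[0,0,-0.016,0,0,0,0],[0,0.02,0,0,0,0,0],[0.002,0.04,0,0,0,0,0],[-0.001,0.026,0,0,0,0,0],[-0.001,0.026,0,0,0,0,0],[0,0,0,0,0,0,0]]'
```

```text
[ 388.04557285 -291.95443773  134.        ] [ 472.99966783 -297.71966741  142.        ] [ 405.93222448 -304.18110095  102.        ]
t: 2.33
tcp_pos: [396.4, -292.2, 123.6]
tcp_rot: [0.989, 0.147, -0.0, -0.0]
ft_force: [-0.7, 0.3, -0.3]
opening: -0.001
grip_force: 0.0
```

```bash
python3 -m jog '[[0.006,0.029,0,0,0,0,0],[0.01,0.029,0,0,0,0,0],[0.017,0.025,0,0,0,0,0],[0.02,0.022,0,0,0,0,0],[0.0125,0.0085,0,0,0,0,0],[0.0125,0.0085,0,0,0,0,0],[0,0,0,0,0,0,0]]'
python3 - <<'E'
from h import *
s=snap('wrist','w2.png');save(s,'w2.pkl')
E
```

```text
t: 3.2
tcp_pos: [435.9, -231.5, 123.0]
tcp_rot: [0.989, 0.146, 0.0, -0.001]
ft_force: [-0.6, -0.2, 0.4]
opening: 0.001
grip_force: 0.0
```

View pics/w2.png

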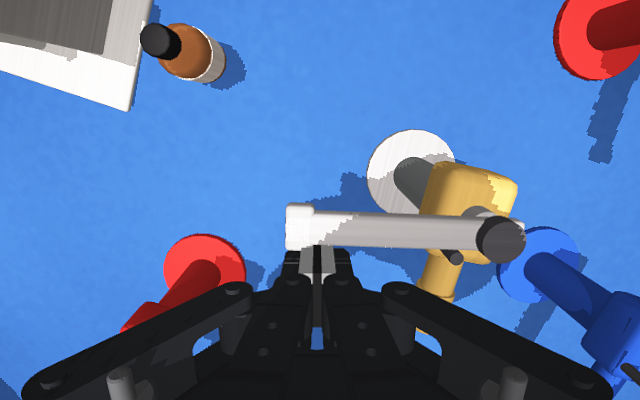

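The lever has followed round. Its eye is at (298,227), its boss at (500,240), and the fingers are right behind the eye. I'll keep pushing in +x until the force shows the stop.

```bash
python3 -m jog '[[0.01,0.003,0,0,0,0,0],[0.01,0.002,0,0,0,0,0],[0.006,0,0,0,0,0,0],[0,0,0,0,0,0,0]]'
```

```text
t: 3.75
tcp_pos: [447.2, -229.1, 122.8]
tcp_rot: [0.989, 0.146, -0.002, -0.001]
ft_force: [-7.4, 2.9, 3.3]
opening: 0.004
grip_force: 3.7
```

```bash
python3 -m jog '[[0.006,0,0,0,0,0,0],[0.004,0,0,0,0,0,0],[0,0,0,0,0,0,0]]'
python3 - <<'E'
from h import *
s=snap('wrist','w3.png');save(s,'w3.pkl');o=manip.get_obs();print(o['tcp_pos'],o['ft_force'])
s=snap('top','t3.png');save(s,'t3.pkl')
E
```

```text
t: 4.12
tcp_pos: [447.9, -229.1, 122.4]
tcp_rot: [0.989, 0.146, -0.008, -0.003]
ft_force: [-24.6, 2.9, 12.7]
opening: 0.0
grip_force: 12.1
[ 447.93483898 -229.05155919  122.43876894] [-23.76190252   3.494577    12.72247438]
```

View pics/w3.png

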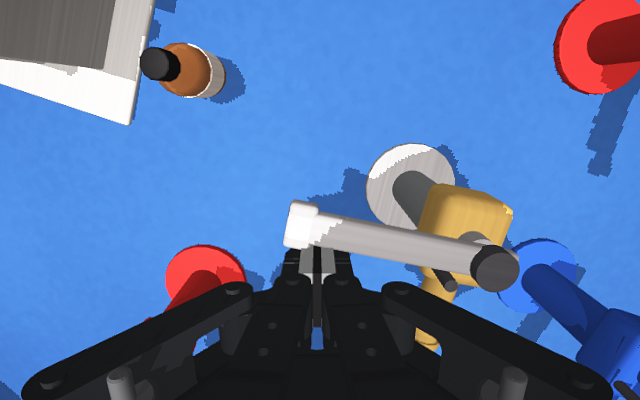

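The lever is at its stop: 24 N with no further motion, and the bar is square to the nozzle. I'll back off, rise, turn the tool so that it closes along the bolt, and look at the handle from two places.

```bash
python3 -m jog '[[-0.02,0,0,0,0,0,0],[-0.03,0,0,0,0,0,0],[0,0,0.06,0,0,0,0],[0,0,0.06,0,0,0,0],[0.045,0.01,0.0145,0,0,0.304,0],[0.045,0.01,0.0145,0,0,0.304,0],[0.045,0.01,0.0145,0,0,0.304,0],[0.045,0.01,0.0145,0,0,0.304,0],[0.045,0.01,0.0145,0,0,0.304,0],[0.045,0.01,0.0145,0,0,0.304,0],[0.045,0.01,0.0145,0,0,0.304,0],[0.045,0.01,0.0145,0,0,0.304,0],[0,0,0,0,0,0,0]]'
python3 - <<'E'
from h import *
s=snap('wrist','w4.png');save(s,'w4.pkl');o=manip.get_obs();print(o['tcp_pos'],o['tcp_rot'],o['ft_force'])
E
python3 -m jog '[[0.06,0.02,0,0,0,0,0],[0.06,0.02,0,0,0,0,0],[0,0,0,0,0,0,0]]'
python3 - <<'E'
from h import *
s=snap('wrist','w5.png');save(s,'w5.pkl')
a=cv2.imread('pics/w4.png');b=cv2.imread('pics/w5.png')
cv2.imwrite('pics/c45.png',np.vstack([a[0:300],b[0:300]]))
E
```

```text
t: 5.85
tcp_pos: [609.5, -189.8, 242.1]
tcp_rot: [0.709, 0.705, 0.001, 0.001]
ft_force: [-0.7, -0.4, -1.1]
opening: -0.001
grip_force: 0.0
[ 608.48635641 -189.94004301  241.49194689] [7.09373971e-01 7.04832216e-01 1.18320045e-04 3.20086220e-04] [-0.01703903  0.87445307 -0.04193407]
t: 6.28
tcp_pos: [668.4, -169.6, 240.5]
tcp_rot: [0.709, 0.705, -0.0, -0.0]
ft_force: [-0.1, -0.3, -0.6]
opening: 0.001
grip_force: 0.0
```

View pics/c45.png

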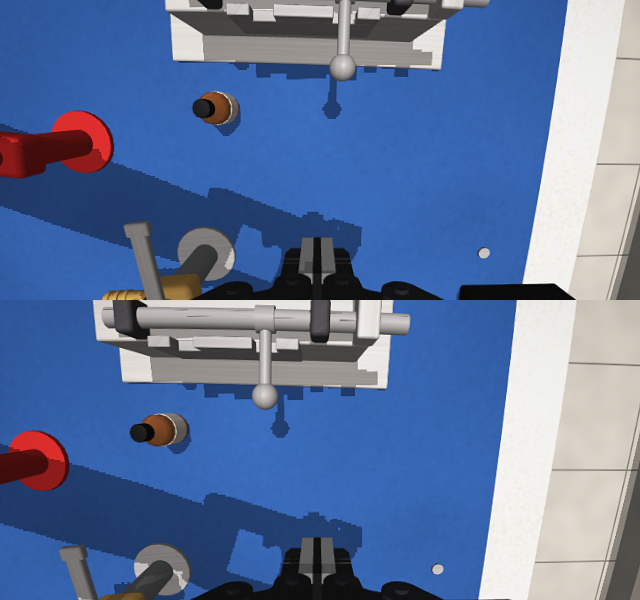

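In the upper picture (w4) the ball is at (343,67). In the lower one (w5) it is at (264.5,96) in image coordinates, with the rod's tail end at (107,16.5) and its far end at (409,23). The handle lies level in the shut notch, and the bottle is left of it, clear. Next I'll triangulate.

Run:
```python
from h import *
import pickle
L=lambda n:pickle.load(open(n+'.pkl','rb'))
a,b,S,T=L('w4'),L('w5'),L('scene0'),L('top0')
print('ball w',tri([(a,(343,67)),(b,(264.5,96))]),'all',tri([(a,(343,67)),(b,(264.5,96)),(S,(307,226.6)),(T,(343.7,175))]))
for z in (112,115,118): print(z,plane(a,(343,67),z),plane(b,(264.5,96),z))
e=plane(b,(107,16.5),115);f=plane(b,(409,23),115);print('rod',e,f,np.degrees(np.arctan2(f[1]-e[1],f[0]-e[0])))
g=plane(b,(122,81),6);h=plane(b,(387,88),6);print('foot',g,h,np.linalg.norm(h-g),np.degrees(np.arctan2(h[1]-g[1],h[0]-g[0])))
sl=plane(b,(265,20),122); print('rod at handle',sl)
t3=L('t3')
for n,s,p in (('bottle foot w5',b,(178,130)),):print(n,plane(s,p,20))
print('sensor',plane(T,(282,191),160))
# ball by Hough, refine
for n,s,c in (('w4',a,(343,67)),('w5',b,(264.5,96))):
    im=s['pixels'];hsv=cv2.cvtColor(im,cv2.COLOR_BGR2HSV);m=((hsv[...,1]<60)&(hsv[...,2]>60)).astype(np.uint8)
    k=np.zeros_like(m);cv2.circle(k,(int(c[0]),int(c[1])),22,1,-1);m=m*k
    m=cv2.morphologyEx(m,cv2.MORPH_OPEN,cv2.getStructuringElement(cv2.MORPH_ELLIPSE,(19,19)))
    cc=max(cv2.findContours(m,0,2)[0],key=cv2.contourArea,default=None)
    if cc is not None: print(n,cv2.minEnclosingCircle(cc))
```

```text
ball w (array([630.03444568, -93.30266467, 122.61799501]), [0.0, 0.0]) all (array([628.98539129, -93.69382109, 119.26863979]), [1.5, 0.7, 0.5, 2.5])
112 [630.8560146  -92.16626388 112.        ] [628.4208198  -92.94087464 112.        ]
115 [630.62569906 -92.49288277 115.        ] [628.87481842 -93.03758837 115.        ]
118 [630.39538352 -92.81950166 118.        ] [629.32881705 -93.1343021  118.        ]
rod [512.77792973 -33.33003639 115.        ] [737.55205166 -41.30006783 115.        ] -2.030740583703984
foot [456.67494724 -71.05341873   6.        ] [745.00302479 -81.85493426   6.        ] 288.53033296175437 -2.145444796610585
rod at handle [632.42872978 -40.56579141 122.        ]
bottle foot w5 [ 519.33798143 -123.94930837   20.        ]
sensor [569.32890255  95.36540392 160.        ]
w4 ((343.0, 62.05356979370117), 18.057626724243164)
w5 ((264.5, 94.07691955566406), 14.08590316772461)
```

The box's foot edge measures 288.5 mm against 290, with a yaw of -2.1°. The ball predicted from the box is at (630.2,-92.6,115), and the measured one is at about (629.5,-93,118), so they agree. I'll move over it with the gripper partly open.

```bash
python3 -m jog '[[-0.0386,0.0764,0,0,0,-0.03,0.6],[-0.0386,0.0764,0,0,0,-0.028,0.6],[0,0,-0.05,0,0,0,0.6],[0,0,-0.05,0,0,0,0.6],[0,0,-0.05,0,0,0,0.6],[0,0,-0.05,0,0,0,0.6],[0,0,0,0,0,0,0.6]]'
python3 - <<'E'
from h import *
s=snap('wrist','w6.png');save(s,'w6.pkl');o=manip.get_obs();print(o['tcp_pos'],o['tcp_rot'],o['ft_force'],o['opening'])
E
```

```text
t: 7.2
tcp_pos: [626.9, -93.7, 138.6]
tcp_rot: [0.72, 0.694, -0.002, -0.002]
ft_force: [0.0, -0.3, 0.1]
opening: 0.597
grip_force: 0.0
[628.28146832 -93.87094826 140.57173945] [ 7.19874254e-01  6.94103624e-01 -6.45157349e-04 -8.94914289e-04] [ 0.65104223  0.86078219 -0.01857062] 0.599853169893288
```

View pics/w6.png

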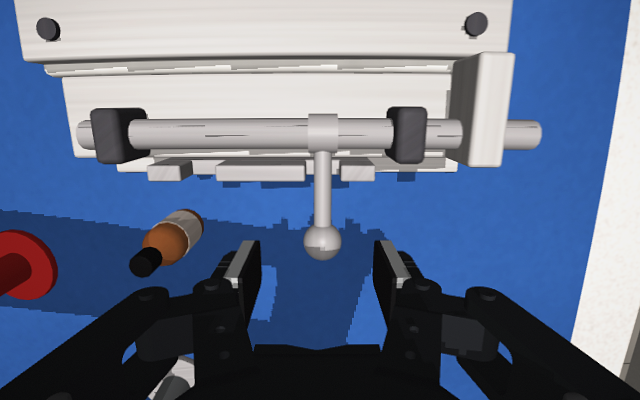

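The ball at (322,243) lies midway between the pads (inner faces at about 258 and 377), with the stem along the tool's x axis. I'll lower and close.

```bash
python3 - <<'E'
from h import *
import pickle
b,c=[pickle.load(open(f'{n}.pkl','rb')) for n in('w5','w6')]
print(plane(c,(322,243),117),tri([(b,(264.5,95.5)),(c,(322,243))]))
E
python3 -m jog '[[0,0,-0.022,0,0,0,0.6],[0,0,-0.022,0,0,0,0.6],[0,0,-0.022,0,0,0,0.6],[0,0,-0.022,0,0,0,0.6],[0,0,0,0,0,0,0],[0,0,0,0,0,0,0],[0,0,0,0,0,0,0],[0,0,0,0,0,0,0]]'
```

```text
[629.87954375 -95.2042527  117.        ] (array([629.95113228, -92.92765987, 122.33657573]), [0.1, 0.1])
t: 8.25
tcp_pos: [629.5, -93.5, 97.3]
tcp_rot: [0.719, 0.695, -0.0, -0.0]
ft_force: [-2.3, 0.4, -0.9]
opening: 0.199
grip_force: 58.4
```

The ball is gripped at 58 N. Next I'll lift along the arc about the bolt's axis.

```bash
python3 -m jog '[[0,0.003,0.0134,0,0,0,0],[0,0.003,0.0134,0,0,0,0],[0,0.0063,0.0122,0,0,0,0],[0.0005,0.0063,0.0122,0,0,0,0],[0,0,0,0,0,0,0]]'
```

```text
t: 8.88
tcp_pos: [630.6, -84.3, 124.7]
tcp_rot: [0.72, 0.694, 0.0, 0.001]
ft_force: [-3.3, -3.7, 2.2]
opening: 0.191
grip_force: 61.4
```

```bash
python3 -m jog '[[0.0003,0.0091,0.0102,0,0,0,0],[0.0003,0.0091,0.0102,0,0,0,0],[0.0004,0.0113,0.0077,0,0,0,0],[0.0004,0.0113,0.0077,0,0,0,0],[0,0,0,0,0,0,0]]'
python3 - <<'E'
from h import *
s=snap('wrist','w7.png');save(s,'w7.pkl')
t=snap('scene','s7.png');save(t,'s7.pkl')
k=cv2.resize(t['pixels'][150:270,260:400],(420,360),interpolation=cv2.INTER_CUBIC)
w=cv2.resize(s['pixels'],(380,238)); 
cv2.imwrite('pics/c7.png',np.hstack([k,np.pad(w,((0,122),(0,0),(0,0)))]))
E
```

```text
t: 9.5
tcp_pos: [629.7, -63.5, 138.0]
tcp_rot: [0.719, 0.695, -0.001, -0.001]
ft_force: [1.8, -3.6, -14.5]
opening: 0.062
grip_force: 93.6
```

View pics/c7.png

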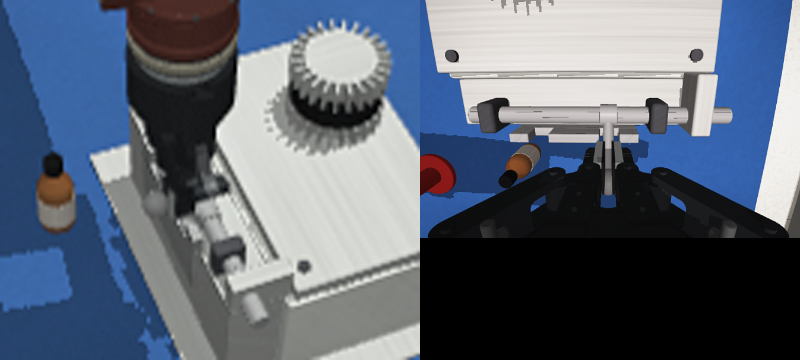

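The ball has slipped out on the outer side. The pads now hold the stem (opening 0.06), and the ball shows at scene (311.7,218.3). I'll work out the handle's angle from that.

Run:
```python
from h import *
import pickle
s,w,c=[pickle.load(open(f'{n}.pkl','rb')) for n in('s7','w7','scene0')]
for a in np.arange(0,1.3,.1):
    p=np.array([632.2-2*np.cos(a),-37.6-55*np.cos(a),115+55*np.sin(a)])
    print(round(a,1),p.round(0),proj(s,p).round(1)[0],proj(w,p).round(0)[0])
print(manip.get_obs()['joints'])
```

```text
0.0 [630. -93. 115.] [307.5 228.1] [319. 288.]
0.1 [630. -92. 120.] [307.6 226.6] [319. 293.]
0.2 [630. -92. 126.] [307.9 225.1] [319. 297.]
0.3 [630. -90. 131.] [308.4 223.6] [319. 300.]
0.4 [630. -88. 136.] [309.2 222. ] [319. 303.]
0.5 [630. -86. 141.] [310.2 220.4] [319. 304.]
0.6 [631. -83. 146.] [311.4 218.7] [319. 305.]
0.7 [631. -80. 150.] [312.8 217.1] [319. 304.]
0.8 [631. -76. 154.] [314.3 215.6] [319. 301.]
0.9 [631. -72. 158.] [316.1 214.1] [319. 297.]
1.0 [631. -67. 161.] [317.9 212.6] [319. 292.]
1.1 [631. -63. 164.] [319.9 211.3] [319. 285.]
1.2 [631. -58. 166.] [322. 210.] [320. 276.]
[-2.17947159e-01  1.44819697e-01  1.67383266e+00 -3.23404071e-04
  1.32605800e+00 -1.83206531e-01]
```

The handle is at about 0.62 rad. I'll open, grip the ball again with the tool tilted outward by 15°, and this time turn the tool with the handle so that the ball doesn't roll out.

```bash
python3 -m jog '[[0,0,0,0,0,0,0.45],[0,0,0,0,0,0,0.45],[0,0,0,0,0,0,0.45],[0,-0.014,0,0.25,0,0,0.45],[0,-0.014,0,0.25,0,0,0.45],[0,0,-0.011,0,0,0,0.45],[0,0,-0.011,0,0,0,0.45],[0,0,0,0,0,0,0.45]]'
python3 - <<'E'
from h import *
from scipy.spatial.transform import Rotation as R
s=snap('wrist','w8.png');save(s,'w8.pkl');o=manip.get_obs();print(o['tcp_pos'],R.from_quat(o['tcp_rot']).as_matrix()[:,2],o['ft_force'],o['opening'])
t=snap('scene','s8.png');save(t,'s8.pkl')
k=cv2.resize(t['pixels'][160:260,270:350],(320,400),interpolation=cv2.INTER_CUBIC)
cv2.imwrite('pics/c8.png',np.hstack([k,s['pixels'][:, 80:560]]))
E
```

```text
t: 10.6
tcp_pos: [630.3, -76.6, 129.2]
tcp_rot: [0.713, 0.689, 0.09, -0.094]
ft_force: [-0.2, -0.3, -0.3]
opening: 0.45
grip_force: 0.0
[630.56498468 -76.6446876  129.59411334] [-8.72915650e-04  2.58568228e-01 -9.65992603e-01] [0.78150949 0.65718061 0.97762591] 0.454321136708235
```

View pics/c8.png

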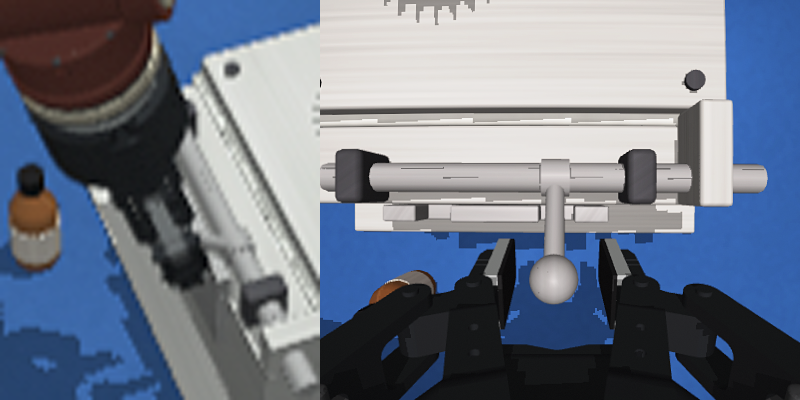

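The wrist view (w8) shows the ball at (314,279) between the open pads, its stem rising from the notch. That was my tenth picture, so from here I'll work from numbers only. First I'll get the angle from that pixel.

Run:
```python
from h import *
import pickle
w=pickle.load(open('w8.pkl','rb'))
im=w['pixels'];hsv=cv2.cvtColor(im,cv2.COLOR_BGR2HSV);m=((hsv[...,1]<60)&(hsv[...,2]>70)).astype(np.uint8)
k=np.zeros_like(m);k[245:312,275:360]=1;m=cv2.morphologyEx(m*k,cv2.MORPH_OPEN,cv2.getStructuringElement(cv2.MORPH_ELLIPSE,(25,25)))
for c in cv2.findContours(m,0,2)[0]: print(cv2.minEnclosingCircle(c),cv2.boundingRect(c))
T=np.array(w['pose'])
for a in np.arange(0,1.1,.1):
    p=np.array([632.2-2*np.cos(a),-37.6-55*np.cos(a),115+55*np.sin(a)])
    d=-((p-T[:3,3])@T[:3,:3])[2]
    print(round(a,1),p.round(0),proj(w,p).round(1)[0],'r',round(10*w['fx']/d,1))
```

```text
((313.0, 277.6300048828125), 25.64960479736328) (290, 252, 48, 52)
0.0 [630. -93. 115.] [316.9 284.3] r 19.7
0.1 [630. -92. 120.] [316.8 286.7] r 20.4
0.2 [630. -92. 126.] [316.7 288. ] r 21.1
0.3 [630. -90. 131.] [316.6 288.3] r 21.8
0.4 [630. -88. 136.] [316.5 287.3] r 22.6
0.5 [630. -86. 141.] [316.4 284.9] r 23.4
0.6 [631. -83. 146.] [316.3 281. ] r 24.2
0.7 [631. -80. 150.] [316.2 275.5] r 25.0
0.8 [631. -76. 154.] [316.1 268.4] r 25.8
0.9 [631. -72. 158.] [316.  259.6] r 26.5
1.0 [631. -67. 161.] [316.  249.2] r 27.2
```

The angle is about 0.65 rad, so the ball is at (630.5,-81.5,148), right at the grasp point. I'll close and lift with the tool turning along.

```bash
python3 -m jog '[[0,0,0,0,0,0,0],[0,0,0,0,0,0,0],[0,0,0,0,0,0,0],[0,0.0024,0.0046,-0.119,0,0,0],[0,0.0024,0.0046,-0.119,0,0,0],[0,0.0024,0.0046,-0.119,0,0,0],[0,0.0024,0.0046,-0.119,0,0,0],[0,0,0,0,0,0,0]]'
```

```text
t: 11.7
tcp_pos: [630.4, -72.3, 139.4]
tcp_rot: [0.719, 0.695, 0.004, -0.005]
ft_force: [-4.9, -1.5, 2.3]
opening: 0.196
grip_force: 59.1
```

```bash
python3 -m jog '[[0,0.0032,0.004,-0.119,0,0,0],[0,0.0032,0.004,-0.119,0,0,0],[0,0.0032,0.004,-0.119,0,0,0],[0,0.0032,0.004,-0.119,0,0,0],[0,0,0,0,0,0,0]]'
python3 - <<'E'
from h import *
s=snap('wrist');save(s,'w9.pkl');t=snap('scene');save(t,'s9.pkl')
for a in np.arange(.5,1.3,.1):
    p=np.array([632.2-2*np.cos(a),-37.6-55*np.cos(a),115+55*np.sin(a)]); print(round(a,1),proj(s,p).round(1)[0],proj(t,p).round(1)[0])
hsv=cv2.cvtColor(s['pixels'],cv2.COLOR_BGR2HSV);m=((hsv[...,1]<60)&(hsv[...,2]>70)).astype(np.uint8)
for r in range(180,330,5): 
    x=np.flatnonzero(m[r,260:380]); print(r,(x[0]+260,x[-1]+260,len(x)) if len(x) else None,end=' ')
E
```

```text
t: 12.32
tcp_pos: [630.6, -65.6, 146.6]
tcp_rot: [0.714, 0.69, -0.081, 0.084]
ft_force: [-3.1, 1.0, 0.9]
opening: 0.197
grip_force: 59.3
0.5 [317.  282.8] [310.2 220.4]
0.6 [317.1 285.1] [311.4 218.7]
0.7 [317.2 286.4] [312.8 217.1]
0.8 [317.3 286.5] [314.3 215.6]
0.9 [317.4 285.4] [316.1 214.1]
1.0 [317.5 282.9] [317.9 212.6]
1.1 [317.6 278.9] [319.9 211.3]
1.2 [317.7 273.3] [322. 210.]
180 (np.int64(260), np.int64(379), 120) 185 (np.int64(260), np.int64(379), 120) 190 (np.int64(260), np.int64(379), 120) 195 (np.int64(260), np.int64(360), 101) 200 (np.int64(260), np.int64(362), 103) 205 (np.int64(260), np.int64(363), 102) 210 (np.int64(260), np.int64(364), 92) 215 (np.int64(260), np.int64(364), 91) 220 (np.int64(260), np.int64(363), 90) 225 (np.int64(307), np.int64(325), 19) 230 (np.int64(307), np.int64(325), 19) 235 (np.int64(307), np.int64(326), 20) 240 (np.int64(283), np.int64(350), 42) 245 (np.int64(282), np.int64(351), 42) 250 (np.int64(281), np.int64(353), 43) 255 (np.int64(280), np.int64(354), 40) 260 (np.int64(279), np.int64(355), 56) 265 (np.int64(277), np.int64(356), 65) 270 (np.int64(276), np.int64(358), 69) 275 (np.int64(282), np.int64(351), 56) 280 (np.int64(286), np.int64(347), 48) 285 (np.int64(296), np.int64(337), 42) 290 (np.int64(297), np.int64(336), 40) 295 (np.int64(301), np.int64(332), 32) 300 (np.int64(311), np.int64(322), 12) 305 None 310 None 315 None 320 (np.int64(344), np.int64(344), 1) 325 (np.int64(289), np.int64(345), 4)
```

The ball is still held (opening 0.197) at about 1.15 rad, and the forces are low. Next I'll draw the bolt along box +y, which is world (-0.999,+0.037).

```bash
python3 -m jog '[[-0.01,0.0004,0,0,0,0,0],[-0.02,0.0007,0,0,0,0,0],[-0.02,0.0007,0,0,0,0,0],[-0.02,0.0007,0,0,0,0,0],[-0.02,0.0008,0,0,0,0,0],[-0.014,0.0005,0,0,0,0,0],[0,0,0,0,0,0,0]]'
```

```text
t: 13.3
tcp_pos: [577.1, -64.5, 146.4]
tcp_rot: [0.714, 0.69, -0.083, 0.084]
ft_force: [-2.2, 4.0, -5.4]
opening: 0.194
grip_force: 58.9
```

```bash
python3 -m jog '[[-0.008,0.0003,0,0,0,0,0],[-0.004,0,0,0,0,0,0],[0,0,0,0,0,0,0]]'
```

```text
t: 13.68
tcp_pos: [572.4, -64.3, 146.5]
tcp_rot: [0.714, 0.69, -0.082, 0.084]
ft_force: [1.6, 4.9, -8.1]
opening: 0.193
grip_force: 58.7
```

```bash
python3 -m jog '[[-0.004,0,0,0,0,0,0],[-0.003,0,0,0,0,0,0],[0,0,0,0,0,0,0],[0,0,0,0,0,0,0]]'
python3 - <<'E'
from h import *
s=snap('wrist');save(s,'w10.pkl')
hsv=cv2.cvtColor(s['pixels'],cv2.COLOR_BGR2HSV);m=((hsv[...,1]<60)&(hsv[...,2]>70)).astype(np.uint8)
for r in (225,230,285,290,295,300,305): 
    x=np.flatnonzero(m[r,260:380]); print(r,(x[0]+260,x[-1]+260,len(x)) if len(x) else None,end=' ')
for d in (54,57,60):
  for a in (1,1.1,1.2):
    p=np.array([632.2-2*np.cos(a),-37.6-55*np.cos(a),115+55*np.sin(a)])+d*np.array([-.9993,.037,0]); print(d,a,proj(s,p).round(1)[0])
E
```

```text
t: 14.18
tcp_pos: [570.1, -64.1, 146.6]
tcp_rot: [0.714, 0.69, -0.081, 0.085]
ft_force: [7.2, 4.6, -11.1]
opening: 0.194
grip_force: 58.6
225 (np.int64(260), np.int64(326), 25) 230 (np.int64(262), np.int64(326), 22) 285 (np.int64(296), np.int64(337), 42) 290 (np.int64(298), np.int64(337), 40) 295 (np.int64(303), np.int64(332), 30) 300 (np.int64(314), np.int64(321), 8) 305 None 54 1 [332.6 281.7]
54 1.1 [333.3 277.7]
54 1.2 [333.9 272. ]
57 1 [325.6 281.7]
57 1.1 [326.  277.7]
57 1.2 [326.4 272.1]
60 1 [318.6 281.8]
60 1.1 [318.8 277.7]
60 1.2 [319.  272.1]
```

The stop is reached: 7 N on the tool, and the ball pixel gives about 60 mm drawn. I'll ease off the stop by 2 mm and lower the handle, turning the tool with it.

```bash
python3 -m jog '[[0.004,0,0,0,0,0,0],[0,-0.0052,-0.0062,0.191,0,0,0],[0,-0.0052,-0.0062,0.191,0,0,0],[0,-0.0039,-0.0071,0.191,0,0,0],[0,-0.0039,-0.0071,0.191,0,0,0],[0,0,0,0,0,0,0]]'
```

```text
t: 14.98
tcp_pos: [570.2, -74.6, 133.1]
tcp_rot: [0.717, 0.692, 0.056, -0.06]
ft_force: [-0.4, 5.8, -5.5]
opening: 0.195
grip_force: 59.9
```

```bash
python3 -m jog '[[0,-0.0025,-0.0078,0.191,0,0,0],[0,-0.0025,-0.0078,0.191,0,0,0],[0,-0.0007,-0.0081,0.191,0,0,0],[0,-0.0007,-0.0081,0.191,0,0,0],[0,0,0,0,0,0,0]]'
```

```text
t: 15.6
tcp_pos: [570.7, -78.4, 117.5]
tcp_rot: [0.692, 0.667, 0.192, -0.2]
ft_force: [-1.0, 2.2, -1.5]
opening: 0.195
grip_force: 60.2
```

```bash
python3 -m jog '[[0,-0.002,-0.009,0.09,0,0,0],[0,-0.002,-0.009,0.09,0,0,0],[0,-0.001,-0.009,0.09,0,0,0],[0,-0.001,-0.009,0.05,0,0,0],[0,0,-0.005,0,0,0,0],[0,0,0,0,0,0,0]]'
python3 - <<'E'
from h import *
s=snap('wrist');save(s,'w11.pkl')
hsv=cv2.cvtColor(s['pixels'],cv2.COLOR_BGR2HSV);m=((hsv[...,1]<60)&(hsv[...,2]>70)).astype(np.uint8)
for r in range(240,310,5): 
    x=np.flatnonzero(m[r,260:380]); print(r,(x[0]+260,x[-1]+260,len(x)) if len(x) else None,end=' ')
for a in (0,.1,.2,.3,.4):
    p=np.array([632.2-2*np.cos(a),-37.6-55*np.cos(a),115+55*np.sin(a)])+60*np.array([-.9993,.037,0]); print(a,proj(s,p).round(1)[0])
E
```

```text
t: 16.35
tcp_pos: [571.3, -82.4, 95.9]
tcp_rot: [0.673, 0.649, 0.247, -0.255]
ft_force: [-3.4, -7.3, -0.1]
opening: 0.196
grip_force: 62.6
240 (np.int64(260), np.int64(379), 111) 245 (np.int64(260), np.int64(379), 110) 250 (np.int64(260), np.int64(379), 90) 255 (np.int64(260), np.int64(379), 86) 260 (np.int64(260), np.int64(379), 85) 265 (np.int64(260), np.int64(379), 81) 270 (np.int64(275), np.int64(379), 78) 275 (np.int64(282), np.int64(379), 61) 280 (np.int64(286), np.int64(348), 48) 285 (np.int64(299), np.int64(334), 36) 290 (np.int64(312), np.int64(322), 11) 295 None 300 None 305 None 0 [312.4 263.8]
0.1 [311.9 259.3]
0.2 [311.4 253.2]
0.3 [311.  245.2]
0.4 [310.5 235.4]
```

The ball's height puts the handle about level. I'll release, back out along the tool axis, and check the handle from two cameras.

```bash
python3 -m jog '[[0,0,0,0,0,0,0.45],[0,0,0,0,0,0,0.45],[0,0,0,0,0,0,0.45],[0,-0.016,0.019,0,0,0,0.45],[0,-0.033,0.0375,0,0,0,0.45],[0,-0.033,0.0375,0,0,0,0.45],[0,-0.033,0.0375,0,0,0,0.45],[0,-0.033,0.0375,0,0,0,0.45],[0,0,0.08,-0.33,0,0,0.45],[0,0,0.02,-0.33,0,0,0.45],[0,0,0,-0.33,0,0,0.45],[0,0,0,-0.33,0,0,0.45],[0,0,0,0,0,0,0.45]]'
python3 - <<'E'
from h import *
def ball(s,c,R,k):
    hsv=cv2.cvtColor(s['pixels'],cv2.COLOR_BGR2HSV);m=((hsv[...,1]<60)&(hsv[...,2]>60)).astype(np.uint8)
    q=np.zeros_like(m);cv2.circle(q,(int(c[0]),int(c[1])),R,1,-1);m=cv2.morphologyEx(m*q,cv2.MORPH_OPEN,cv2.getStructuringElement(cv2.MORPH_ELLIPSE,(k,k)))
    return [(cv2.boundingRect(x),tuple(np.round(cv2.minEnclosingCircle(x)[0],1))) for x in cv2.findContours(m,0,2)[0]]
for n,R,k in (('wrist',35,17),('top',8,5),('scene',8,5)):
    s=snap(n,f'{n}12.png');save(s,n+'12.pkl')
    for a in (0,.1,.2,.4):
        p=np.array([632.2-2*np.cos(a),-37.6-55*np.cos(a),115+55*np.sin(a)])+60*np.array([-.9993,.037,0]); 
        q=proj(s,p)[0]
        if a==0:q0=q
        print(n,a,q.round(1))
    p=p+np.array([6,0,0]);print('54mm',proj(s,p)[0].round(1),ball(s,q0,R,k))
o=manip.get_obs();print(o['tcp_pos'],o['ft_force'])
E
```

```text
t: 18.02
tcp_pos: [571.7, -152.0, 233.7]
tcp_rot: [0.718, 0.696, 0.015, -0.013]
ft_force: [-0.3, 0.5, -0.1]
opening: 0.447
grip_force: 0.0
wrist 0 [311.7 121.9]
wrist 0.1 [311.6 121.5]
wrist 0.2 [311.5 120.4]
wrist 0.4 [311.2 115.7]
54mm [319.7 115.4] [((288, 86, 49, 50), (np.float64(311.7), np.float64(108.7)))]
top 0 [342.2 193. ]
top 0.1 [342.2 192.7]
top 0.2 [342.  192.4]
top 0.4 [341.1 191.8]
54mm [341.  189.9] [((335, 190, 5, 6), (np.float64(337.0), np.float64(192.5)))]
scene 0 [298.6 208.8]
scene 0.1 [298.6 207.4]
scene 0.2 [298.9 205.8]
scene 0.4 [300.1 202.7]
54mm [301.1 204.5] [((292, 200, 14, 17), (np.float64(298.0), np.float64(208.0)))]
[ 571.13293181 -154.40056758  231.77761673] [ 0.28623299  0.18128457 -1.17405061]
```

Run:
```python
from h import *
import pickle
out={}
for n,c,h,r,k in (('wrist',(311,120),45,(10,17),1),('scene',(299,206),18,(3,7),6),('top',(342,192),14,(2,6),6)):
    s=pickle.load(open(n+'12.pkl','rb')); x0,y0=c[0]-h,c[1]-h
    g=cv2.cvtColor(s['pixels'],cv2.COLOR_BGR2GRAY)[y0:y0+2*h,x0:x0+2*h]; K=k if k>1 else 3
    g=cv2.resize(g,None,fx=K,fy=K,interpolation=cv2.INTER_CUBIC)
    C=cv2.HoughCircles(g,cv2.HOUGH_GRADIENT,1.5,10,param1=80,param2=14,minRadius=r[0]*K,maxRadius=r[1]*K)
    C=[] if C is None else C[0][:4]
    print(n,[(round(float(x+.5)/K-.5+x0,1),round(float(y+.5)/K-.5+y0,1),round(float(q)/K,1)) for x,y,q in C])
s=pickle.load(open('wrist12.pkl','rb'));hsv=cv2.cvtColor(s['pixels'],cv2.COLOR_BGR2HSV)
print('sat/val down column 312'); print([(v,int(hsv[v,312,1]),int(hsv[v,312,2])) for v in range(70,150,3)])
print('row 122',[(u,int(hsv[122,u,1]),int(hsv[122,u,2])) for u in range(285,340,3)])
```

```text
wrist [(313.9, 121.9, 12.3), (312.9, 118.4, 16.7), (324.9, 91.9, 16.2), (310.4, 121.4, 15.0)]
scene [(297.7, 207.5, 6.3), (307.5, 201.5, 6.6), (309.0, 200.7, 6.3), (297.0, 203.7, 6.0)]
top [(340.2, 192.0, 2.3), (339.0, 190.7, 3.5), (338.5, 187.2, 3.9)]
sat/val down column 312
[(70, 7, 194), (73, 8, 195), (76, 8, 195), (79, 8, 195), (82, 8, 196), (85, 7, 195), (88, 8, 196), (91, 7, 196), (94, 7, 196), (97, 8, 197), (100, 9, 197), (103, 6, 197), (106, 8, 198), (109, 8, 198), (112, 8, 159), (115, 9, 179), (118, 8, 203), (121, 7, 208), (124, 8, 203), (127, 10, 184), (130, 11, 163), (133, 10, 127), (136, 143, 91), (139, 180, 112), (142, 178, 116), (145, 176, 113), (148, 178, 112)]
row 122 [(285, 177, 182), (288, 176, 183), (291, 175, 187), (294, 175, 188), (297, 176, 190), (300, 180, 195), (303, 12, 145), (306, 9, 174), (309, 8, 191), (312, 9, 209), (315, 8, 217), (318, 9, 196), (321, 10, 179), (324, 9, 144), (327, 131, 109), (330, 179, 120), (333, 177, 121), (336, 179, 118), (339, 179, 120)]
```

Run:
```python
from h import *
import pickle
w,s,t=[pickle.load(open(n+'12.pkl','rb')) for n in('wrist','scene','top')]
for v in (122,122.8): print(tri([(w,(314,v)),(s,(297.7,207.5))]))
# same cameras, calibration offset check at start: scene ball (307,226.6) was a0
T=np.array(w['pose'])
for a in (0,.2,.4):
    p=np.array([574.2-2*np.cos(a),-35.4-55*np.cos(a),115+55*np.sin(a)]); print(a,10*w['fx']/-((p-T[:3,3])@T[:3,:3])[2])
# lever: bright bar in top view, eye direction from boss
for n,i in (('t3','end push'),('top12','now')):
    q=pickle.load(open(n+'.pkl','rb'));k=cv2.cvtColor(q['pixels'],cv2.COLOR_BGR2HSV)
    m=((k[...,1]<60)&(k[...,2]>90)).astype(np.uint8)[195:250,375:425]
    for c in cv2.findContours(m,0,2)[0]:
        if cv2.contourArea(c)>20: print(i,np.add(cv2.boundingRect(c),(375,195,0,0)))
```

```text
(array([571.66657044, -91.64811954, 122.44364362]), [1.2, 1.2])
(array([571.74433475, -91.97326754, 122.67805764]), [0.9, 0.9])
0 13.00487024412068
0.2 13.581111931665877
0.4 14.214529134682314
now [385 217  23  22]
```

The triangulated ball height is 122 mm, which leaves some doubt up to about 0.13 rad. I'll press the ball down once with shut fingers to be sure of it.

```bash
python3 -m jog '[[0,0.062,0,-0.08,0,0,0],[0,0.062,0,0,0,0,0],[0,0,-0.046,0,0,0,0],[0,0,-0.046,0,0,0,0],[0,0,-0.046,0,0,0,0],[0,0,-0.046,0,0,0,0],[0,0,0,0,0,0,0]]'
```

```text
t: 19.05
tcp_pos: [569.4, -92.6, 136.8]
tcp_rot: [0.72, 0.694, -0.002, -0.002]
ft_force: [0.4, -0.1, -0.1]
opening: 0.002
grip_force: 0.0
```

```bash
python3 -m jog '[[0,0,-0.006,0,0,0,0],[0,0,-0.006,0,0,0,0],[0,0,-0.006,0,0,0,0],[0,0,0,0,0,0,0]]'
```

```text
t: 19.55
tcp_pos: [571.2, -91.7, 130.8]
tcp_rot: [0.719, 0.695, -0.001, 0.001]
ft_force: [0.7, -1.0, -0.8]
opening: -0.001
grip_force: 0.0
```

```bash
python3 -m jog '[[0,0,-0.006,0,0,0,0],[0,0,-0.006,0,0,0,0],[0,0,0,0,0,0,0]]'
```

```text
t: 19.92
tcp_pos: [571.3, -91.8, 124.9]
tcp_rot: [0.719, 0.695, -0.001, 0.001]
ft_force: [0.1, -0.3, 0.2]
opening: 0.001
grip_force: 0.2
```

```bash
python3 -m jog '[[0,0,-0.004,0,0,0,0],[0,0,-0.004,0,0,0,0],[0,0,0,0,0,0,0]]'
```

```text
t: 20.3
tcp_pos: [572.9, -92.0, 124.0]
tcp_rot: [0.719, 0.695, 0.0, 0.002]
ft_force: [-1.8, 0.7, 10.5]
opening: 0.004
grip_force: 5.4
```

The ball's top is hard at z 124 to 125 with 10 N on it, so the handle is level in the second notch. The ball's x has moved 58 mm from the shut position. I'll rise clear and hand in.

```bash
python3 -m jog '[[0,0,0.04,0,0,0,0],[0,0,0.1,0,0,0,0],[0,0,0.1,0,0,0,0],[0,0,0,0,0,0,0],[0,0,0,0,0,0,0]]'
python3 - <<'E'
from h import *
o=manip.get_obs();print(o['tcp_pos'],o['ft_force']);print(manip.job_done())
E
```

```text
t: 20.92
tcp_pos: [571.0, -91.8, 240.7]
tcp_rot: [0.719, 0.695, -0.001, 0.001]
ft_force: [-0.5, 0.3, -0.3]
opening: 0.001
grip_force: 0.0
[570.95742515 -91.75785323 240.68310329] [-0.45302253  0.28170987 -0.3272562 ]
the job is handed in; nothing more can be done
None
```

I handed the job in at about 21 s with the gas cock pushed to its stop, the bolt drawn about 58 mm and its handle pressed level in the second notch; the sensor, bottle and carton were left alone, and no verdict was returned.

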